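# Make up a weight of ring cheeses on the spring scale

## Task

Make up a customer's order on the stall's spring scale: take ring cheeses from the wooden tray and thread them one at a time, flat, down over the upright peg on the pan until the pan's pointer comes to rest between the two lines on the post, with the spare cheeses left lying in the tray. Be gentle with the scale: set every cheese down rather than dropping it, never force the pan down anywhere near its bottom stop, and leave the jar, the spreader and the grey cheese alone.

Things in the scene. Friction and masses are not known exactly. Their poses are not given: they have to be found in the camera images.
- pan (a joint): How far the scale pan has sunk, m: 0 top, 0.060 on its bottom stop. Straight down against a soft spring, about 98 N/m (10 mm per newton, about 9 mm per cheese); settles in 0.5 s. The empty pan starts anywhere from 0.002 to 0.016. Pointer level with the upper line at 0.0265, the lower at 0.0375. Keep it below 0.052 always, and sinking slower than 0.15 m/s.
- pan_top (a point): Centre of the upper face of the round steel pan (116 mm across), 132 mm above the table at joint value 0; sinks with it. An upright wooden peg, 20 mm thick, 60 mm tall, flat top with 1.5 mm chamfer, stands on the pan in an eccentric socket: its axis is 8 mm off this centre, in a direction that differs every time, firm under light touch, not reported, to be seen or felt for.
- pointer (a point): Tip of the thin black pointer blade at the pan's edge (106 mm from the pan's centre along the scale's +y); sinks with the pan. A cheese caught on top of the peg pushes pan and pointer down; when its hole comes over the peg they spring back up.
- line_upper (a point): The upper of the two black lines on the scale's upright post, 106 mm along the scale's +y from the pan's axis, on the post's +x face just behind the pointer (post 36 mm wide along y, 8 mm thick, top at 140 mm above the table). Fixed to the scale.
- line_lower (a point): The lower of the two black lines on the post, 11 mm under the upper one.
- scale: White spring scale, fixed to the counter: body 170 mm square, 64 mm high, the round pan above its middle. Origin at the middle of its underside, z up; the reading post stands at +y, 110 mm from the middle.
- tray: Open wooden tray, fixed, 250 x 250 mm outside, floor and walls 6 mm thick, 18 mm high. Origin at the middle of its underside; x and y along its sides. The cheeses lie on its floor in two rows of two, about 116 mm apart along x and y. It may stand on either side of the robot, with the scale on the other.
- cheese1: Hard ring-shaped goat's cheese with a plain rind, one of four alike: 66 mm in outer diameter, 24 mm high, with a 24 mm through hole up the middle; 84 to 96 g. Origin at the centre of its underside, z along the hole.
- cheese2: Hard ring-shaped goat's cheese with a plain rind, one of four alike: 66 mm in outer diameter, 24 mm high, with a 24 mm through hole up the middle; 84 to 96 g. Origin at the centre of its underside, z along the hole.
- cheese3: Hard ring-shaped goat's cheese with a plain rind, one of four alike: 66 mm in outer diameter, 24 mm high, with a 24 mm through hole up the middle; 84 to 96 g. Origin at the centre of its underside, z along the hole.
- cheese4: Hard ring-shaped goat's cheese with a plain rind, one of four alike: 66 mm in outer diameter, 24 mm high, with a 24 mm through hole up the middle; 84 to 96 g. Origin at the centre of its underside, z along the hole.
- jar: Honey jar, 64 mm in diameter, 85 mm tall; bystander, leave alone. Origin at the centre of its underside.
- spreader: Wooden-handled spreader 220 mm long, lying along y on the counter beyond the work; bystander, leave alone. Origin on its underside.
- tomme: Ash-grey cheese, 80 mm in diameter, 50 mm tall; bystander, leave alone. Origin at the centre of its underside.

How it is judged (in metres and radians):
On the way, in this order (a step that is already met when the one before it is completed fails the run):
1. one cheese is threaded on the peg, lying on the pan and let go ((((horizontal distance between cheese1 and pan_top below 0.014 m and z of cheese1 in the frame of pan_top below 0.053 m and angle between cheese1's own z axis and vertical below 0.12 rad) and z of cheese1 in the frame of pan_top between -0.003 and 0.006 m and contact force between the fingers and cheese1 below 0.2 N) or ((horizontal distance between cheese2 and pan_top below 0.014 m and z of cheese2 in the frame of pan_top below 0.053 m and angle between cheese2's own z axis and vertical below 0.12 rad) and z of cheese2 in the frame of pan_top between -0.003 and 0.006 m and contact force between the fingers and cheese2 below 0.2 N) or ((horizontal distance between cheese3 and pan_top below 0.014 m and z of cheese3 in the frame of pan_top below 0.053 m and angle between cheese3's own z axis and vertical below 0.12 rad) and z of cheese3 in the frame of pan_top between -0.003 and 0.006 m and contact force between the fingers and cheese3 below 0.2 N) or ((horizontal distance between cheese4 and pan_top below 0.014 m and z of cheese4 in the frame of pan_top below 0.053 m and angle between cheese4's own z axis and vertical below 0.12 rad) and z of cheese4 in the frame of pan_top between -0.003 and 0.006 m and contact force between the fingers and cheese4 below 0.2 N)) and velocity of joint pan between -0.02 and 0.02 m/s), for 0.2 s.
2. a second cheese is threaded on top of it and let go ((((horizontal distance between cheese1 and pan_top below 0.014 m and z of cheese1 in the frame of pan_top below 0.053 m and angle between cheese1's own z axis and vertical below 0.12 rad) and z of cheese1 in the frame of pan_top between 0.02 and 0.03 m and contact force between the fingers and cheese1 below 0.2 N) or ((horizontal distance between cheese2 and pan_top below 0.014 m and z of cheese2 in the frame of pan_top below 0.053 m and angle between cheese2's own z axis and vertical below 0.12 rad) and z of cheese2 in the frame of pan_top between 0.02 and 0.03 m and contact force between the fingers and cheese2 below 0.2 N) or ((horizontal distance between cheese3 and pan_top below 0.014 m and z of cheese3 in the frame of pan_top below 0.053 m and angle between cheese3's own z axis and vertical below 0.12 rad) and z of cheese3 in the frame of pan_top between 0.02 and 0.03 m and contact force between the fingers and cheese3 below 0.2 N) or ((horizontal distance between cheese4 and pan_top below 0.014 m and z of cheese4 in the frame of pan_top below 0.053 m and angle between cheese4's own z axis and vertical below 0.12 rad) and z of cheese4 in the frame of pan_top between 0.02 and 0.03 m and contact force between the fingers and cheese4 below 0.2 N)) and velocity of joint pan between -0.02 and 0.02 m/s), for 0.2 s.
At the end, for the whole second after the job is handed in: The pan rests with its pointer between the two lines (joint 0.0265 to 0.0375, 1 mm grace either side); every cheese lies flat in the tray or is threaded flat on the peg (within 14 mm of the pan centre, underside under 53 mm above the pan, tilt below 0.12 rad), released and still (value of joint pan between 0.0255 and 0.0385 m and velocity of joint pan between -0.02 and 0.02 m/s and ((horizontal distance between cheese1 and pan_top below 0.014 m and z of cheese1 in the frame of pan_top below 0.053 m and angle between cheese1's own z axis and vertical below 0.12 rad) or (x of cheese1 in the frame of tray between -0.125 and 0.125 m and y of cheese1 in the frame of tray between -0.125 and 0.125 m and z of cheese1 in the frame of tray below 0.012 m and angle between cheese1's own z axis and vertical below 0.12 rad)) and ((horizontal distance between cheese2 and pan_top below 0.014 m and z of cheese2 in the frame of pan_top below 0.053 m and angle between cheese2's own z axis and vertical below 0.12 rad) or (x of cheese2 in the frame of tray between -0.125 and 0.125 m and y of cheese2 in the frame of tray between -0.125 and 0.125 m and z of cheese2 in the frame of tray below 0.012 m and angle between cheese2's own z axis and vertical below 0.12 rad)) and ((horizontal distance between cheese3 and pan_top below 0.014 m and z of cheese3 in the frame of pan_top below 0.053 m and angle between cheese3's own z axis and vertical below 0.12 rad) or (x of cheese3 in the frame of tray between -0.125 and 0.125 m and y of cheese3 in the frame of tray between -0.125 and 0.125 m and z of cheese3 in the frame of tray below 0.012 m and angle between cheese3's own z axis and vertical below 0.12 rad)) and ((horizontal distance between cheese4 and pan_top below 0.014 m and z of cheese4 in the frame of pan_top below 0.053 m and angle between cheese4's own z axis and vertical below 0.12 rad) or (x of cheese4 in the frame of tray between -0.125 and 0.125 m and y of cheese4 in the frame of tray between -0.125 and 0.125 m and z of cheese4 in the frame of tray below 0.012 m and angle between cheese4's own z axis and vertical below 0.12 rad)) and linear speed of each of cheese1, cheese2, cheese3, cheese4 below 0.02 m/s); the robot touches nothing.
It fails at once if the pan is forced down towards its bottom stop (joint over 0.052) (value of joint pan above 0.052 m).
It fails at once if the pan is struck: a cheese is dropped on it or it is pushed down faster than 0.15 m/s (velocity of joint pan above 0.15 m/s).
It fails at once if the jar is moved by more than 20 mm (distance of jar from where it was at the start of the episode above 0.02 m).
It fails at once if the spreader is moved by more than 20 mm (distance of spreader from where it was at the start of the episode above 0.02 m).
It fails at once if the tomme is moved by more than 20 mm (distance of tomme from where it was at the start of the episode above 0.02 m).
It also fails if it takes over 72 s, if anything falls off the work surface, if the arm or the gripper's body presses on something with over 40 N, if the wrist force passes 120 N, or if a joint passes its speed limit or range.

## Robot

A 7-joint arm with a two-finger parallel gripper is mounted at the origin on the work surface. World frame = base frame: x ahead of the robot, y to its left, z up, the work surface at z = 0. Lengths are in mm, angles in rad, forces in N, time in s.
With the tool pointing down it reaches from about 425 to 950 mm from the base axis. Payload 4.7 kg.
Tool frame: the origin (TCP) lies between the finger pads; the fingertips stand 19 mm ahead of it and the grasp point (between the pads) is the TCP; z points along the fingers, y is the line along which they close (so a half turn about z gives the same grasp; the last joint's range is limited). The gripper opens to 85 mm and grips with 20 to 120 N. Pads are 22 mm wide; open, the fingers measure 114 mm over their backs; the gripper's body (76 mm by 85 mm) begins 54 mm behind the grasp point. The pads swing forward as they close: fully open they stand 13 mm farther back than shut.
Start: joints at [-1.271, 0.469, -0.049, 1.532, 0.024, 1.141, -0.082], TCP at [217.922, 638.873, 226.135] pointing down, gripper open.
Joint ranges: [-2.59, 2.59], [-0.33, 1.99], [-1.39, 1.29], [0.1, 2.45], [-1.04, 4.18], [0.21, 1.99], [-2.66, 2.66]. Speed limits (rad/s): [2.57, 2.57, 3.14, 3.14, 3.14, 3.14, 3.14].

## Interface

Orientations are given as [roll, pitch, yaw] about the fixed x, y, z axes, in that order (R = Rz(yaw) Ry(pitch) Rx(roll)).
In Python, from station import get_state, cams, order gives the robot as it stands.
- The arm moves only by the tool apply_moves, never from a script. Its argument "commands" is text: rows parted by semicolons, each of 5 numbers parted by spaces: the opening, from 0 (shut) to 1 (fully open), then the shift along the tool's x, y, z in mm, then the turn about the tool's z in rad. In form: claw dx dy dz roll; .... A call has 1 to 12 rows; each row is the pose to reach, as a shift and turn from the pose commanded when the call began, along the tool's axes at that moment; what a row does not reach only later rows make up. A row lasts 1/8 s, in which the tool goes at most 62.5 mm and 10.7 degrees, less where a joint would pass 70% of its speed; a pose out of reach is approached as far as the arm can. A call with a gripper value outside its range is refused whole. The fingers move at their own pace and stop on an object; "squeeze" is the grip in N (left out, the last holds). Time passes only in rows, so rows that repeat a pose let the fingers close. It gives the time, the measured TCP pose, the force, the opening and the grip force at its end, in the units of the state.
- get_state(): the state, without advancing time (a new reading comes with each control period).
- cams.read_camera(name): name is "scene" or "top" or "wrist"; returns the picture (384x512x3 uint8, red, green, blue); there is no depth.
- cams.camera_info(name): a dict with "fx", "fy", "cx", "cy" (pixels), "dist_coeffs" ([k1, k2, p1, p2, k3] as OpenCV has them; the pictures are not rectified), "rvec" (rotation vector, rad) and "tvec" (3), from world to camera coordinates, as OpenCV has them; the wrist camera has in their place "mount" (4x4, takes a point from camera to tool coordinates, whose origin is the TCP and whose axes are the flange's). Camera axes: x right, y down, z forward; pixel columns grow to the right and rows downward; lengths in mm; the calibration is good to about 2 mm. A picture is of the moment at which its call begins: read the wrist's pose just before it. camera_info takes no time and is no camera call.
- order.job_done(): hands the job in; it is judged then, once.
The state is a dict: "t": time; "joints": joint angles; "joint_vel": joint speeds; "joint_efforts": joint torques, N m; "eef_pos": TCP position; "eef_rot": TCP orientation; "ft_force": force on the tool from outside, world axes, zero at the start; "torque": the same for the moment, N m; "width": finger opening in mm; "gripper_force": force on a finger pad.
Only numpy, scipy, OpenCV 4.12 (cv2) and the standard library are available. Lean on these libraries where they do the work, as an engineer would, in place of code of your own. Each camera call takes 0.05 s, during which the arm holds its last target. There are 200 camera calls.

## Working session

There is one attempt and no reset: what is moved stays moved. The work goes in short steps, Python scripts to look and compute and a tool call to move; the robot and the scene stay as the last step left them, time stands still between calls to the robot, and variables do not carry over. Pictures are saved under pics/ and viewed, at most 10 in all, crops included, and the job is handed in when it is done.

Besides the shell and the picture viewer there is one more tool, called after "Request:" as name(argument=value, ...) on one line, values as JSON. apply_moves: Moves the arm, as the interface text tells. Its arguments: {"type":"object","properties":{"commands":{"type":"string"},"squeeze":{"type":"number"}},"required":["commands"]}

```bash
ls; mkdir -p pics; python3 - <<'E'
from station import get_state, cams, order
import cv2,numpy as np
s=get_state();print({k:np.round(v,3).tolist() for k,v in s.items()})
ims=[]
for n in ["scene","top"]:
    i=cams.camera_info(n);print(n,i)
    im=cams.read_camera(n);cv2.imwrite(f"pics/{n}0.png",im[:,:,::-1])
i=cams.camera_info("wrist");print(i)
E
```

```text
pics
{'t': 0.0, 'joints': [-1.271, 0.469, -0.049, 1.534, 0.024, 1.141, -0.082], 'joint_vel': [0.0, 0.001, 0.0, -0.0, -0.001, -0.001, 0.0], 'joint_efforts': [-0.0, -51.031, -0.046, -23.772, 0.011, 0.008, 0.0], 'eef_pos': [217.775, 638.27, 225.043], 'eef_rot': [-3.14, 0.0, 2.813], 'ft_force': [-0.046, -0.113, 0.111], 'torque': [-0.002, 0.03, 0.005], 'gripper_force': 0.0, 'width': 85.692}
scene {'fx': 347.9134701305495, 'fy': 347.9134701305495, 'cx': 255.39321198906566, 'cy': 193.78306429927218, 'dist_coeffs': array([-0.10560813,  0.        ,  0.        ,  0.        ,  0.        ]), 'rvec': array([ 0.96436908,  2.71653266, -0.74138062]), 'tvec': array([ 491.11926148, -296.61387997,  966.42617143])}
top {'fx': 391.21502997609394, 'fy': 391.21502997609394, 'cx': 252.2903621401723, 'cy': 197.05709751124834, 'dist_coeffs': array([-0.00921549,  0.        ,  0.        ,  0.        ,  0.        ]), 'rvec': array([ 2.14779193, -2.17139072,  0.09357958]), 'tvec': array([  28.48933503,  632.18113961, 1014.33068876])}
{'fx': 327.53372220910165, 'fy': 327.53372220910165, 'cx': 254.27418396927794, 'cy': 185.53711588673195, 'dist_coeffs': array([-0.00212406,  0.        ,  0.        ,  0.        ,  0.        ]), 'mount': array([[-4.71594129e-04, -9.45595464e-01, -3.25344427e-01,
         8.28486371e+01],
       [ 9.99999780e-01, -2.94492830e-04, -5.93595357e-04,
        -3.84973536e-01],
       [ 4.65489476e-04, -3.25344636e-01,  9.45595395e-01,
        -1.46961194e+02],
       [ 0.00000000e+00,  0.00000000e+00,  0.00000000e+00,
         1.00000000e+00]])}
```

View pics/top0.png

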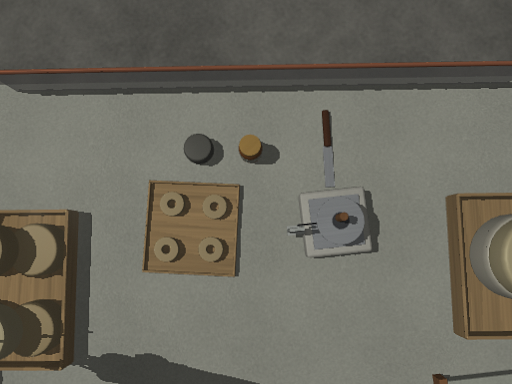

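View pics/scene0.png

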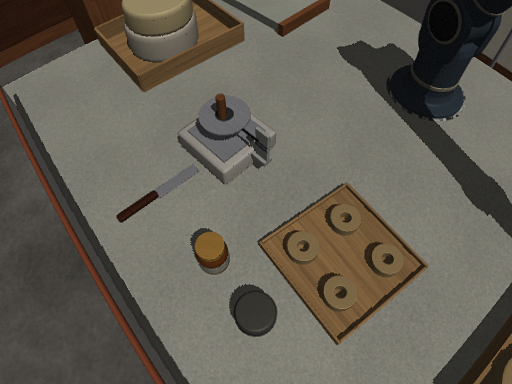

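Top view: tray on the left (y+) with cheeses at about (173,204), (216,207), (167,250) and (210,250). Scale is on the right with the peg top near (343,216) and its post to the left at about (300,229). The scene view confirms this, with the peg top at (221,96).

```bash
cat > h.py <<'E'
from station import get_state, cams, order
import cv2,numpy as np
from scipy.spatial.transform import Rotation as R
def cam(n,s=None):
    i=cams.camera_info(n);K=np.array([[i['fx'],0,i['cx']],[0,i['fy'],i['cy']],[0,0,1]])
    if 'rvec' in i: M=cv2.Rodrigues(i['rvec'])[0];t=np.array(i['tvec'])
    else:
        T=np.eye(4);T[:3,:3]=R.from_euler('xyz',s['eef_rot']).as_matrix();T[:3,3]=s['eef_pos']
        W=np.linalg.inv(T@np.array(i['mount']));M=W[:3,:3];t=W[:3,3]
    return K,np.array(i['dist_coeffs']),M,t
def ray(c,uv):
    K,d,M,t=c;p=cv2.undistortPoints(np.array([[uv]],float),K,d)[0,0]
    return -M.T@t, M.T@np.array([p[0],p[1],1])
def onz(c,uv,z):
    o,v=ray(c,uv);return o+v*(z-o[2])/v[2]
def tri(r1,r2):
    A=np.array([r1[1],-r2[1]]).T;x=np.linalg.lstsq(A,r2[0]-r1[0],rcond=None)[0]
    a=r1[0]+r1[1]*x[0];b=r2[0]+r2[1]*x[1];return (a+b)/2,np.linalg.norm(a-b)
def proj(c,P):
    K,d,M,t=c;return cv2.projectPoints(np.array(P,float).reshape(-1,3),cv2.Rodrigues(M)[0],t,K,d)[0][:,0]
def tool(s,P):
    return R.from_euler('xyz',s['eef_rot']).as_matrix().T@(np.array(P)-s['eef_pos'])
def shot(n,name):
    s=get_state();im=cams.read_camera(n);cv2.imwrite('pics/'+name+'.png',im[:,:,::-1]);return s,im
E
python3 - <<'E'
from h import *
c=cam('top')
for uv in [(173,204),(216,207),(167,250),(210,250)]: print('cheese',onz(c,uv,30).round())
for uv in [(151,181),(240,184),(144,271),(236,276)]: print('tray',onz(c,uv,18).round())
for uv in [(301,193),(363,187),(372,250),(308,259)]: print('scale',onz(c,uv,64).round())
print('pan',onz(c,(338,222),125).round())
print('peg',tri(ray(c,(343,216)),ray(cam('scene'),(221,96))))
s=get_state();print(R.from_euler('xyz',s['eef_rot']).as_matrix().round(3))
for uv in [(198,149),(250,147)]: print('jar',onz(c,uv,60).round())
E
```

```text
cheese [617. 235.  30.]
cheese [607. 119.  30.]
cheese [494. 250.  30.]
cheese [493. 135.  30.]
tray [682. 299.  18.]
tray [670.  55.  18.]
tray [438. 314.  18.]
tray [423.  67.  18.]
scale [ 638. -105.   64.]
scale [ 652. -266.   64.]
scale [ 490. -283.   64.]
scale [ 469. -119.   64.]
pan [ 560. -187.  125.]
peg (array([ 570.41171633, -186.44925243,  181.00832483]), np.float64(1.9837949935749537))
[[-0.946  0.323 -0.   ]
 [ 0.323  0.946 -0.002]
 [-0.    -0.002 -1.   ]]
jar [759. 164.  60.]
jar [763.  26.  60.]
```

Request:
apply_moves(commands="1 -536 -366 40 1.142;1 -536 -366 40 1.142;1 -536 -366 40 1.142;1 -536 -366 40 1.142;1 -536 -366 40 1.142;1 -536 -366 101 1.142;1 -536 -366 101 1.142;1 -536 -366 101 1.142;1 -536 -366 101 1.142;1 -536 -366 101 1.142;1 -536 -366 101 1.142;1 -536 -366 101 1.142", squeeze=20)

```text
t: 1.6
eef_pos: [607.7, 115.3, 124.0]
eef_rot: [-3.14, 0.002, 1.665]
ft_force: [-0.9, 0.5, 0.8]
width: 85.4
gripper_force: 0.0
```

```bash
python3 - <<'E'
from h import *
s,im=shot('wrist','w1')
c=cam('wrist',s);print(s['eef_pos'],s['eef_rot'],s['joints'].round(2) if hasattr(s['joints'],'round') else s['joints'])
print(proj(c,[[s['eef_pos'][0],s['eef_pos'][1],30]]))
E
```

```text
[607.69891257 115.33544003 123.95028099] [-3.14007456e+00  2.24461212e-03  1.66477637e+00] [-0.5   0.49  0.34  1.79 -0.2   0.89  0.02]
[[253.53122174 185.42701409]]
```

View pics/w1.png

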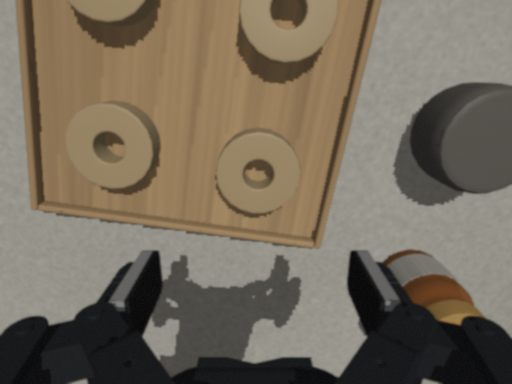

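The target cheese's hole is at about (258,172), and the fingers show at the bottom edge. I'll fit the ring exactly.

```bash
cat >> h.py <<'E'
from scipy.optimize import minimize
def fit(c,im,x0,z,rin,rout,show=False):
    """maximise radial contrast of an annulus/disc top face at height z"""
    im=cv2.GaussianBlur(im,(3,3),0).astype(np.float32)
    th=np.linspace(0,2*np.pi,120,endpoint=False)
    def samp(p,r):
        P=np.c_[p[0]+r*np.cos(th),p[1]+r*np.sin(th),np.full(120,z)]
        q=proj(c,P).astype(np.float32);return cv2.remap(im,q[:,0].reshape(1,-1),q[:,1].reshape(1,-1),1)[0]
    def cost(p):
        s=-np.median(np.abs(samp(p,rout-1.5)-samp(p,rout+1.5)).sum(1)) - np.abs(samp(p,rout-1.5)-samp(p,rout+1.5)).sum(1).mean()
        if rin: s-=2*np.abs(samp(p,rin-1.5)-samp(p,rin+1.5)).sum(1).mean()
        return s
    g=[(cost(np.array(x0)+[a,b]),a,b) for a in np.arange(-12,12.1,1.5) for b in np.arange(-12,12.1,1.5)]
    _,a,b=min(g);r=minimize(cost,np.array(x0)+[a,b],method='Nelder-Mead',options=dict(initial_simplex=np.array(x0)+[a,b]+np.array([[0,0],[1,0],[0,1]])))
    return r.x,r.fun
E
python3 - <<'E'
from h import *
im=cv2.imread('pics/w1.png')[:,:,::-1];s=get_state();c=cam('wrist',s)
for uv in [(258,172),(108,146)]:
    p,f=fit(c,im,onz(c,uv,30)[:2],30,12,33);print(onz(c,uv,30),p,f,proj(c,[*p,30]),tool(s,[*p,30]))
t=cam('top');it=cv2.imread('pics/top0.png')[:,:,::-1]
for uv in [(173,204),(216,207),(167,250),(210,250)]: print(fit(t,it,onz(t,uv,30)[:2],30,12,33))
E
```

```text
[609.24246421 129.40412233  30.        ] [609.28725704 127.87965795] -358.26995849609375 [[257.85884557 173.89570983]] [ 9.47447149  3.48379051 94.29861304]
[495.41925989 138.68652186  30.        ] [495.94290933 138.03236921] -401.699951171875 [[108.7460304  146.92204457]] [  30.6048709  -108.33524293   94.46798391]
(array([618.80035645, 240.74194761]), np.float64(-241.303955078125))
(array([609.85397551, 125.23406304]), np.float64(-201.85400390625))
(array([496.97516118, 254.25798161]), np.float64(-261.5264587402344))
(array([495.99793267, 135.48121279]), np.float64(-218.0785675048828))
```

Request:
apply_moves(commands="0.9 9.5 3.5 0 0;0.9 9.5 3.5 0 0;0.9 9.5 3.5 0 0")

```text
t: 2.02
eef_pos: [609.2, 130.7, 125.3]
eef_rot: [3.141, -0.001, 1.673]
ft_force: [-0.3, -0.3, -0.4]
width: 76.7
gripper_force: 0.0
```

```bash
python3 - <<'E'
from h import *
s,im=shot('wrist','w2');c=cam('wrist',s)
p,f=fit(c,im,(609,128),30,12,33);print(s['eef_pos'],p,f,proj(c,[*p,30]),tool(s,[*p,30]))
E
```

```text
[609.19104269 130.65014133 125.33790592] [610.1483852  125.41614927] -338.54278564453125 [[253.87411506 191.53200498]] [-5.35254725  0.39807524 95.33529911]
```

Request:
apply_moves(commands="0.9 -5.2 0.5 50 0;0.9 -5.2 0.5 85 0;0.9 -5.2 0.5 99 0;0.9 -5.2 0.5 99 0;0.9 -5.2 0.5 99 0")

```text
t: 2.7
eef_pos: [611.9, 124.3, 27.7]
eef_rot: [3.139, -0.0, 1.671]
ft_force: [-0.6, 0.7, 0.1]
width: 76.5
gripper_force: 0.0
```

```bash
python3 - <<'E'
from h import *
s,im=shot('wrist','w3');c=cam('wrist',s)
p,f=fit(c,im,(610,125.3),30,12,33);print(s['eef_pos'],s['ft_force'],p,f,proj(c,[*p,30]),tool(s,[*p,30]))
cv2.imwrite('pics/w3.png',im[:,:,::-1])
E
```

```text
[611.8599197  124.33024411  27.6515333 ] [-0.61808594  0.6568994   0.10928166] [609.83414991 125.15841518] -450.19378662109375 [[248.99600395 246.64558727]] [ 1.02753931 -1.92619032 -2.35347831]
```

View pics/w3.png

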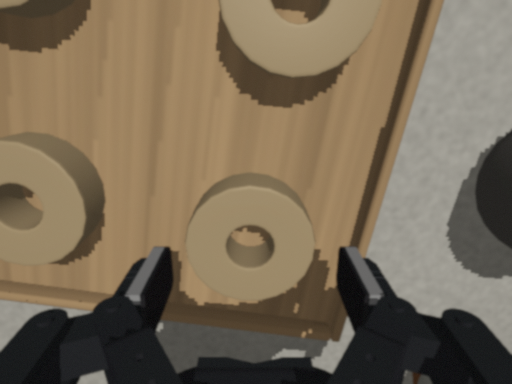

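The cheese is central between the fingertips: hole at (249,246), tips at about (160,250) and (348,250). I'll check the tip depth by projection.

```bash
python3 - <<'E'
from h import *
s=get_state();c=cam('wrist',s);Rm=R.from_euler('xyz',s['eef_rot']).as_matrix()
for z in (-10,0,6,12,19):
  print(z,[proj(c,Rm@np.array([x,y,z])+s['eef_pos']).round()[0].tolist() for y in (-38.3,38.3) for x in (-11,11)])
E
```

```text
-10 [[175.0, 276.0], [171.0, 236.0], [331.0, 276.0], [335.0, 236.0]]
0 [[179.0, 265.0], [176.0, 227.0], [327.0, 265.0], [330.0, 226.0]]
6 [[181.0, 259.0], [178.0, 221.0], [325.0, 259.0], [328.0, 221.0]]
12 [[184.0, 253.0], [181.0, 216.0], [322.0, 253.0], [325.0, 216.0]]
19 [[186.0, 247.0], [183.0, 211.0], [320.0, 246.0], [323.0, 211.0]]
```

```bash
python3 - <<'E'
import cv2,numpy as np
im=cv2.imread('pics/w3.png')
a=im[220:360,90:410];a=np.clip(a.astype(float)*1.8,0,255).astype('uint8')
cv2.imwrite('pics/w3c.png',cv2.resize(a,None,fx=2.5,fy=2.5,interpolation=cv2.INTER_CUBIC))
E
```

```text
(no output)
```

View pics/w3c.png

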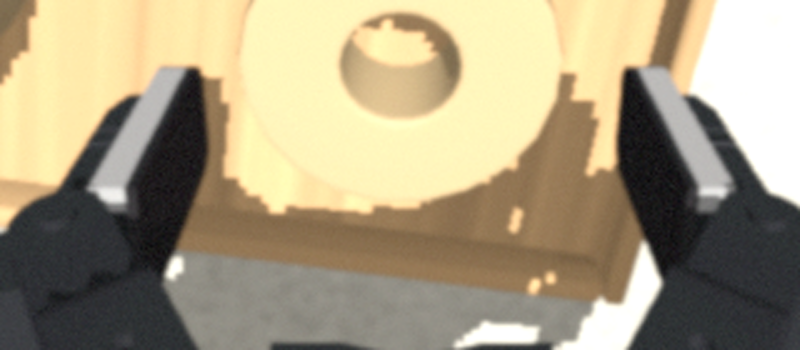

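The geometry indicates the fingertips are still about 18 mm above the cheese top, because open they stand well back. I'll descend carefully and re-look.

Request:
apply_moves(commands="0.9 0 -2 10 0;0.9 0 -2 18 0;0.9 0 -2 18 0")

```text
t: 3.12
eef_pos: [607.8, 123.8, 7.2]
eef_rot: [-3.14, 0.0, 1.671]
ft_force: [-0.6, 0.3, 0.4]
width: 77.1
gripper_force: 0.0
```

```bash
python3 - <<'E'
from h import *
s,im=shot('wrist','w4');c=cam('wrist',s)
p,f=fit(c,im,(610,125.3),30,12,33);print(s['eef_pos'],s['ft_force'],s['width'],p,f,tool(s,[*p,30]))
a=im[150:360,90:410,::-1];a=np.clip(a.astype(float)*1.8,0,255).astype('uint8')
cv2.imwrite('pics/w4c.png',cv2.resize(a,None,fx=2.5,fy=2.5,interpolation=cv2.INTER_CUBIC))
E
```

```text
[607.79853023 123.83337188   7.16008946] [-0.57385302  0.29884044  0.37991993] 77.08441895267781 [609.36782549 125.71150449] -380.2957763671875 [  1.70897875   1.70675112 -22.84333547]
```

View pics/w4c.png

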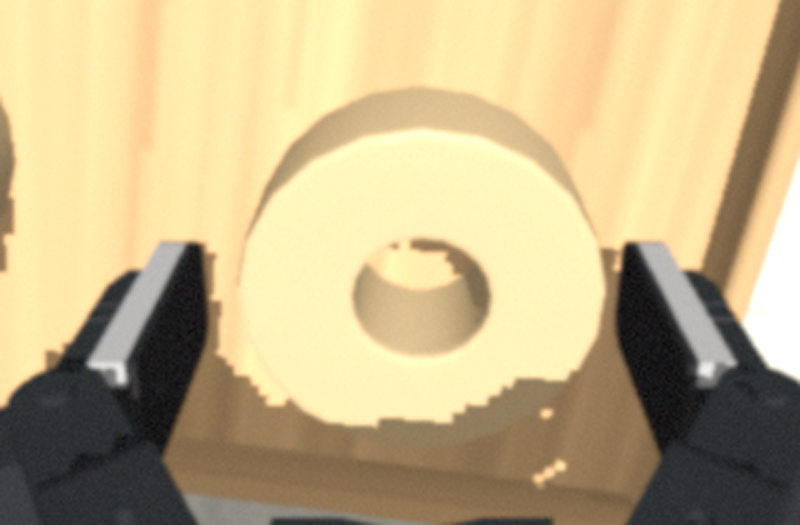

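Now the tips are level with the cheese top and there's no contact. I'll go 14 mm lower, then close.

Request:
apply_moves(commands="0.9 1.5 1.7 7 0;0.9 1.5 1.7 14 0;0.9 1.5 1.7 14 0;0.9 1.5 1.7 14 0")

```text
t: 3.68
eef_pos: [610.2, 125.5, -6.0]
eef_rot: [-3.142, 0.0, 1.671]
ft_force: [0.2, -0.3, -0.3]
width: 76.9
gripper_force: 0.0
```

```bash
python3 - <<'E'
from h import *
for k in range(2):
  s,im=shot('wrist','w5');c=cam('wrist',s)
  p,f=fit(c,im,(610,125.3),30,12,33);print(s['t'],s['eef_pos'],s['ft_force'],s['width'],p,f,tool(s,[*p,30]))
E
```

```text
3.675 [610.18052921 125.48532066  -5.95526769] [ 0.2064353  -0.2603601  -0.28968528] 76.93910976476612 [610.1841075  125.28137497] -429.18841552734375 [-2.03613629e-01 -1.72739861e-02 -3.59552656e+01]
3.725 [610.26260546 125.51218605  -5.81016047] [-0.49582972  0.11207621 -0.76468045] 76.74905224016972 [610.1796584  125.23341913] -428.28546142578125 [ -0.26662104  -0.10215385 -35.81020332]
```

Request:
apply_moves(commands="0.6 0 0 0 0;0.6 0 0 0 0;0.6 0 0 0 0;0.6 0 0 0 0", squeeze=25)

```text
t: 4.28
eef_pos: [610.2, 125.6, -5.3]
eef_rot: [3.141, -0.0, 1.671]
ft_force: [-1.8, -1.3, 5.8]
width: 66.4
gripper_force: 28.0
```

Request:
apply_moves(commands="0.9 0 0 0 0;0.9 0 0 -3 0;0.9 0 0 -6 0;0.9 0 0 -6 0;0.6 0 0 -6 0;0.6 0 0 -6 0;0.6 0 0 -6 0;0.6 0 0 -6 0")

```text
t: 5.28
eef_pos: [610.3, 125.6, 0.6]
eef_rot: [3.141, -0.0, 1.671]
ft_force: [-1.5, -0.7, 6.0]
width: 66.0
gripper_force: 27.5
```

```bash
python3 - <<'E'
from h import *
s,im=shot('wrist','w6');c=cam('wrist',s)
p,f=fit(c,im,(610,125.3),30,12,33);print(s['t'],s['eef_pos'],s['ft_force'],s['width'],p,f,tool(s,[*p,30]))
E
```

```text
5.275 [610.29435899 125.58390527   0.62948635] [-1.53663929 -0.71306426  5.98648144] 65.96862150945644 [611.11306491 125.34298799] -460.89031982421875 [ -0.31112835   0.79971265 -29.3703771 ]
```

Request:
apply_moves(commands="0.6 0 0 -20 0;0.6 0 0 -70 0;0.6 0 0 -130 0;0.6 -20 -5 -190 0;0.6 -80 -15 -210 0;0.6 -140 -27 -210 0;0.6 -200 -40 -210 0;0.6 -260 -50 -210 0;0.6 -320 -60 -210 0;0.6 -350 -68 -210 0;0.6 -367 -71 -210 0;0.6 -367 -71 -210 0")

```text
t: 6.82
eef_pos: [576.0, -247.2, 210.4]
eef_rot: [3.141, -0.0, 1.669]
ft_force: [-0.3, 0.6, -1.5]
width: 65.9
gripper_force: 28.6
```

Request:
apply_moves(commands="0.6 0 0 0 0;0.6 0 0 0 0;0.6 0 0 0 0")

```text
t: 7.2
eef_pos: [576.5, -245.5, 210.0]
eef_rot: [3.142, -0.001, 1.673]
ft_force: [-0.2, -0.4, -0.9]
width: 66.2
gripper_force: 28.6
```

```bash
python3 - <<'E'
from h import *
s,im=shot('wrist','w7');c=cam('wrist',s);print(s['eef_pos'],s['ft_force'],s['width'])
print(proj(c,[570.4,-186.4,181]))
Rm=R.from_euler('xyz',s['eef_rot']).as_matrix()
top=Rm@np.array([-.3,0,-29.4])+s['eef_pos']
p,f=fit(c,im,top[:2],top[2],12,33);print('held',tool(s,[*p,top[2]]),f)
E
```

```text
[ 576.50585291 -245.48762605  210.03315678] [-0.19498958 -0.42241409 -0.87352368] 66.15357429338583
[[252.75610957 119.87432886]]
held [ -0.22901185   0.65765291 -29.39994013] -480.2124328613281
```

View pics/w7.png

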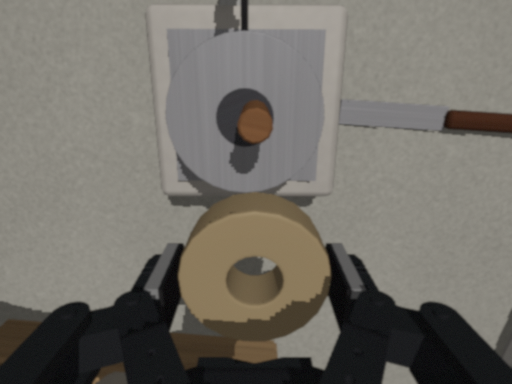

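The peg top is at (255,124), the pan around (246,110), and the held cheese's hole at (255,280), gripped straight. Next I'll fit pan height and peg.

```bash
python3 - <<'E'
from h import *
im=cv2.imread('pics/w7.png')[:,:,::-1];s=get_state();c=cam('wrist',s)
for q in range(0,20,2):
    p,f=fit(c,im,onz(c,(246,110),132-q)[:2],132-q,0,58)
    g,h=fit(c,im,onz(c,(255,124),192-q)[:2],192-q,0,9.5)
    t=tool(s,[*g,192-q]);print(q,p.round(1),round(f,1),'| peg',g.round(1),round(h,1),t.round(1),np.hypot(*(g-p)).round(1))
# pointer/lines in scene
s2,im2=shot('scene','s2');t2,imt=shot('top','t2')
a=im2[90:190,170:300,::-1];cv2.imwrite('pics/s2c.png',cv2.resize(a,None,fx=5,fy=5,interpolation=cv2.INTER_CUBIC))
E
```

```text
0 [ 568.9 -188.2] -94.2 | peg [ 571.9 -186.2] -212.0 [59.8  1.5 18.1] 3.6
2 [ 568.5 -188.8] -95.7 | peg [ 572.  -186.9] -212.0 [59.1  1.5 20.1] 3.9
4 [ 568.5 -189.6] -86.8 | peg [ 572.1 -187.7] -216.0 [58.3  1.6 22.1] 4.1
6 [ 562.2 -189.7] -90.2 | peg [ 572.2 -187.7] -220.3 [58.2  1.7 24.1] 10.2
8 [ 562.6 -190.7] -93.9 | peg [ 572.3 -188.4] -223.8 [57.6  1.8 26.1] 10.0
10 [ 565.8 -191.7] -94.7 | peg [ 572.5 -188.6] -223.5 [57.3  1.9 28.1] 7.3
12 [ 566.2 -192.9] -110.2 | peg [ 572.6 -189.4] -224.7 [56.5  1.9 30.1] 7.3
14 [ 565.3 -193. ] -118.1 | peg [ 572.8 -189.7] -222.9 [56.1  2.  32.1] 8.1
16 [ 564.7 -193.8] -124.2 | peg [ 572.7 -190.2] -217.0 [55.7  1.9 34.1] 8.8
18 [ 564.5 -194.4] -124.9 | peg [ 572.9 -190.6] -213.6 [55.3  2.1 36.1] 9.2
```

View pics/s2c.png

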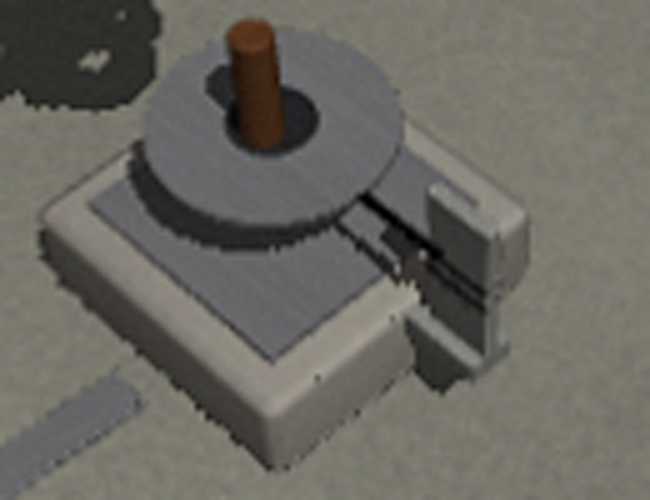

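Request:
apply_moves(commands="0.6 30 1 0 0;0.6 57 1.2 0 0;0.6 57 1.2 15 0;0.6 57 1.2 27 0;0.6 57 1.2 27 0;0.6 57 1.2 27 0;0.6 57 1.2 27 0")

```text
t: 8.22
eef_pos: [571.9, -190.6, 183.5]
eef_rot: [3.141, 0.0, 1.67]
ft_force: [-0.3, -0.9, -1.1]
width: 65.9
gripper_force: 28.5
```

```bash
python3 - <<'E'
from h import *
s,im=shot('scene','s3');print(s['eef_pos'],s['eef_rot'],s['ft_force'])
Rm=R.from_euler('xyz',s['eef_rot']).as_matrix();print('hole bottom',Rm@np.array([-.25,.65,-5.4])+s['eef_pos'])
s,im2=shot('wrist','w8')
a=im[70:220,150:320,::-1];cv2.imwrite('pics/s3c.png',np.hstack([cv2.resize(a,(450,400),interpolation=cv2.INTER_CUBIC),cv2.resize(im2[200:340,180:340,::-1],(350,400))]))
E
```

```text
[ 571.85880029 -190.56581247  183.462331  ] [3.14084487e+00 3.88296110e-04 1.66994350e+00] [-0.25981809 -0.91703351 -1.08418313]
hole bottom [ 572.52612837 -190.74855758  188.86291221]
```

View pics/s3c.png

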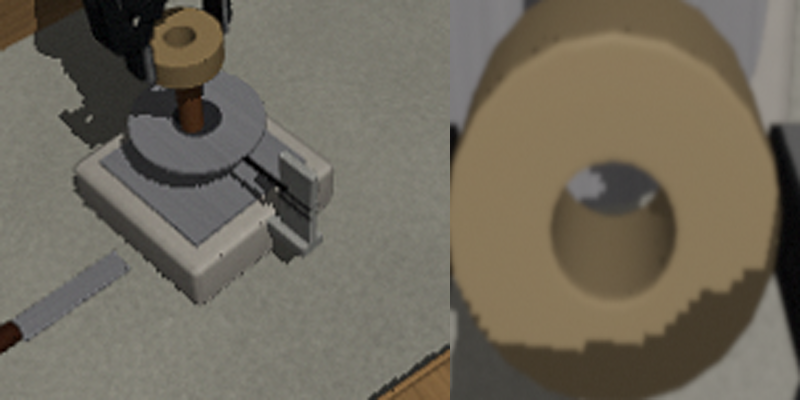

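Cheese hangs just above the peg, with no contact yet. I'll shift 1.4 mm and lower slowly.

Request:
apply_moves(commands="0.6 1.4 0 0 0;0.6 1.4 0 4 0;0.6 1.4 0 8 0;0.6 1.4 0 12 0;0.6 1.4 0 16 0;0.6 1.4 0 20 0;0.6 1.4 0 20 0;0.6 1.4 0 20 0;0.6 1.4 0 20 0")

```text
t: 9.45
eef_pos: [571.6, -188.5, 163.2]
eef_rot: [3.141, 0.0, 1.671]
ft_force: [0.1, 0.9, -1.4]
width: 66.3
gripper_force: 28.5
```

```bash
python3 - <<'E'
from h import *
s,im=shot('scene','s4');print(s['eef_pos'],s['eef_rot'],s['ft_force'])
s,im2=shot('wrist','w9')
a=im[70:220,150:320,::-1];cv2.imwrite('pics/s4c.png',np.hstack([cv2.resize(a,(450,400),interpolation=cv2.INTER_CUBIC),cv2.resize(im2[200:340,180:340,::-1],(350,400))]))
E
```

```text
[ 571.61616024 -188.54812047  163.24555106] [3.14125416e+00 4.50233486e-05 1.67073485e+00] [ 0.11450062  0.9345278  -1.43396475]
```

View pics/s4c.png

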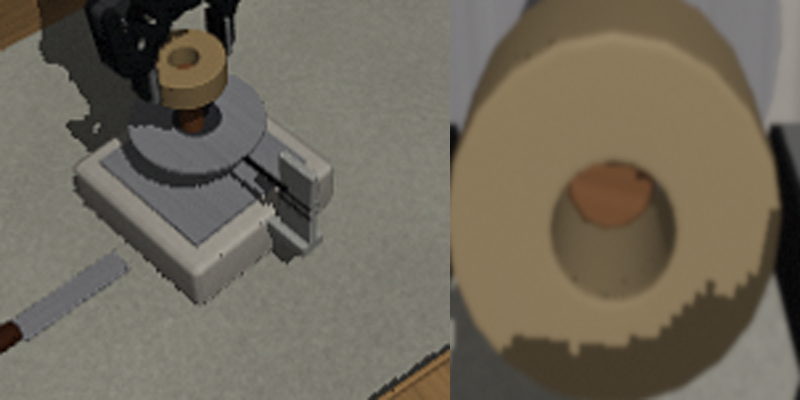

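The peg top is visible inside the hole and the pan hasn't moved. I'll lower onto the pan, past contact, so it bears the weight before release.

Request:
apply_moves(commands="0.6 0 0 6 0;0.6 0 0 12 0;0.6 0 0 18 0;0.6 0 0 24 0;0.6 0 0 30 0;0.6 0 0 36 0;0.6 0 0 41 0;0.6 0 0 45 0;0.6 0 0 49 0;0.6 0 0 52 0;0.6 0 0 52 0;0.6 0 0 52 0")

```text
t: 11.05
eef_pos: [571.6, -188.5, 111.2]
eef_rot: [3.141, -0.0, 1.671]
ft_force: [-0.9, -0.6, -0.8]
width: 66.0
gripper_force: 28.5
```

```bash
cat >> h.py <<'E'
def dq(a,b):
    """pan sink (mm) from scene picture a to b: template tracking of the pan rim / pointer corner"""
    c=cam('scene');g=lambda n:cv2.cvtColor(cv2.imread('pics/'+n+'.png'),cv2.COLOR_BGR2GRAY)
    A,B=g(a),g(b);u=proj(c,[[565,-190,120],[565,-190,110]]);d=(u[1]-u[0])/10
    x0,y0,x1,y1=205,118,250,142
    T=A[y0:y1,x0:x1].astype(np.float32);r=[]
    for q in np.arange(-12,40,.25):
        xs,ys=np.meshgrid(np.arange(x0,x1)+d[0]*q,np.arange(y0,y1)+d[1]*q)
        P=cv2.remap(B.astype(np.float32),xs.astype(np.float32),ys.astype(np.float32),1)
        r.append((np.abs(P-T).mean(),q))
    return min(r),d
E
python3 - <<'E'
from h import *
s,im=shot('scene','s5');print(s['t'],s['eef_pos'],s['ft_force'],s['width'])
print(dq('s3','s4'),dq('s3','s5'),dq('scene0','s2'))
E
```

```text
11.05 [ 571.59571315 -188.49474614  111.19153133] [-0.90444921 -0.57442205 -0.77705337] 66.01190662699486
((np.float32(1.6055555), np.float64(0.0)), array([0.0381305 , 0.31146433])) ((np.float32(14.398621), np.float64(0.5)), array([0.0381305 , 0.31146433])) ((np.float32(1.8175926), np.float64(0.0)), array([0.0381305 , 0.31146433]))
```

Request:
apply_moves(commands="0.6 0 0 4 0;0.6 0 0 8 0;0.6 0 0 9 0;0.6 0 0 9 0;0.9 0 0 9 0;0.9 0 0 9 0;0.9 0 0 9 0;0.9 0 0 9 0;0.9 0 0 9 0;0.9 0 0 9 0")

```text
t: 12.35
eef_pos: [571.5, -188.5, 102.0]
eef_rot: [3.142, -0.0, 1.671]
ft_force: [0.4, -0.8, 0.6]
width: 76.9
gripper_force: 0.0
```

```bash
python3 - <<'E'
from h import *
s,im=shot('scene','s6');s,w=shot('wrist','w10');print(s['t'],s['eef_pos'],s['ft_force'],s['width'])
c=cam('wrist',s)
for z in range(120,144,3):
    p,f=fit(c,w,(571,-189),z,12,33);print(z,p.round(1),round(f),tool(s,[*p,z]).round(1))
E
```

```text
12.4 [ 571.46483576 -188.50106247  102.05388383] [ 0.04398717  0.37223637 -0.14980841] 76.7977730873381
120 [ 573.5 -195.1] -300 [ -6.8   1.4 -17.9]
123 [ 573.2 -193.8] -354 [ -5.4   1.2 -20.9]
126 [ 572.5 -192.5] -424 [ -4.    0.6 -23.9]
129 [ 572.4 -190.6] -462 [ -2.2   0.7 -26.9]
132 [ 572.6 -189.2] -481 [ -0.8   1.  -29.9]
135 [ 572.2 -187.7] -475 [  0.7   0.9 -32.9]
138 [ 572.  -185.1] -461 [  3.4   0.9 -35.9]
141 [ 571.6 -182.6] -444 [  5.8   0.7 -38.9]
```

Request:
apply_moves(commands="0.9 0 0 -25 0;0.9 0 0 -70 0;0.9 0 0 -108 0;0.9 20 -3 -120 0;0.9 80 -10 -120 0;0.9 140 -18 -120 0;0.9 200 -26 -120 0;0.9 260 -34 -100 0;0.9 310 -41 -60 0;0.9 330 -43 0 0;0.9 330 -43 42 0;0.9 330 -43 42 0")

```text
t: 13.95
eef_pos: [493.1, 135.0, 57.5]
eef_rot: [-3.134, 0.002, 1.671]
ft_force: [0.3, -0.2, -0.2]
width: 76.7
gripper_force: 0.0
```

Request:
apply_moves(commands="0.9 0 0 0 0;0.9 0 0 0 0")

```text
t: 14.2
eef_pos: [497.5, 135.6, 62.2]
eef_rot: [3.137, -0.001, 1.67]
ft_force: [0.1, 0.2, 0.7]
width: 76.8
gripper_force: 0.0
```

```bash
python3 - <<'E'
from h import *
s,im=shot('wrist','w11');c=cam('wrist',s)
p,f=fit(c,im,(496,135.5),30,12,33);print(s['eef_pos'],s['eef_rot'],p,f,tool(s,[*p,30]))
shot('scene','s7');print(dq('scene0','s7'))
E
```

```text
[497.54019852 135.5915045   62.22611445] [ 3.13743013e+00 -1.26588691e-03  1.66975702e+00] [496.74137687 135.87862193] -337.36676025390625 [ 0.32384075 -0.9006832  32.22308027]
((np.float32(20.175934), np.float64(8.5)), array([0.0381305 , 0.31146433]))
```

Request:
apply_moves(commands="0.9 0.3 0 25 0;0.9 0.3 0 45 0;0.9 0.3 0 59 0;0.9 0.3 0 59 0;0.9 0.3 0 59 0;0.9 0.3 0 59 0")

```text
t: 15.05
eef_pos: [496.3, 136.1, 1.8]
eef_rot: [3.14, -0.0, 1.671]
ft_force: [0.1, 0.8, -0.1]
width: 76.6
gripper_force: 0.0
```

```bash
python3 - <<'E'
from h import *
s,im=shot('wrist','w12');c=cam('wrist',s)
p,f=fit(c,im,(496,135.5),30,12,33);print(s['eef_pos'],s['eef_rot'],s['ft_force'],p,f,tool(s,[*p,30]))
E
```

```text
[496.32594273 136.07637432   1.83919568] [ 3.14010742e+00 -4.93634820e-04  1.67082557e+00] [ 0.07930027  0.78486131 -0.06511147] [496.19314169 135.66318206] -435.3341979980469 [ -0.38396376  -0.13157383 -28.16122377]
```

Request:
apply_moves(commands="0.6 0 0 0 0;0.6 0 0 0 0;0.6 0 0 0 0;0.6 0 0 0 0;0.6 0 0 -20 0;0.6 0 0 -80 0;0.6 0 0 -140 0;0.6 -20 3 -195 0;0.6 -80 10 -210 0;0.6 -140 18 -210 0;0.6 -200 26 -210 0;0.6 -260 34 -210 0")

```text
t: 16.6
eef_pos: [555.5, -121.0, 211.3]
eef_rot: [3.141, -0.001, 1.671]
ft_force: [0.3, 0.4, -1.1]
width: 65.2
gripper_force: 28.8
```

```bash
python3 - <<'E'
from h import *
s=get_state();print(s['eef_pos'],s['width'],tool(s,[571.6,-188.5,212]))
E
```

```text
[ 555.54101968 -120.99858228  211.2744885 ] 65.18989422360853 [-68.77145768   9.20712194  -0.75770965]
```

Request:
apply_moves(commands="0.6 -55 5 0 0;0.6 -100 7.5 0 0;0.6 -127.5 7.5 0 0;0.6 -127.5 7.5 0 0;0.6 -127.5 7.5 0 0;0.6 -127.5 7.5 0 0;0.6 -127.5 7.5 0 0")

```text
t: 17.48
eef_pos: [575.9, -244.3, 211.1]
eef_rot: [3.141, -0.001, 1.673]
ft_force: [-0.7, 0.1, -0.6]
width: 64.7
gripper_force: 28.8
```

```bash
python3 - <<'E'
from h import *
s,im=shot('wrist','w13');c=cam('wrist',s);print(s['eef_pos'],s['eef_rot'],s['width'])
Rm=R.from_euler('xyz',s['eef_rot']).as_matrix()
for zz in (-29.4,-28.2):
  top=Rm@np.array([-.3,0,zz])+s['eef_pos']
  p,f=fit(c,im,top[:2],top[2],12,33);print('held',tool(s,[*p,top[2]]),f)
for q in (18,20,21,22,23,24,25,26,28,30):
    g,h=fit(c,im,(572.5,-189),192-q,0,9.5)
    k,kf=fit(c,im,(572,-189),156-q,0,33)
    print(q,'peg',tool(s,[*g,192-q]).round(1),round(h),'cheese',k.round(1),round(kf))
shot('scene','s8')
E
```

```text
[ 575.93954046 -244.27128533  211.11201344] [ 3.14143518e+00 -6.29365717e-04  1.67263359e+00] 64.73175864461062
held [  1.29981766   0.7043147  -29.39888222] -428.87628173828125
held [ -0.16793887   0.67213751 -28.19981104] -469.0423889160156
18 peg [61.4  1.8 37.2] -340 cheese [ 571.6 -191.4] -95
20 peg [61.2  1.9 39.2] -335 cheese [ 571.6 -193.2] -97
21 peg [61.2  1.8 40.2] -332 cheese [ 573.1 -189.4] -95
22 peg [61.1  1.8 41.2] -329 cheese [ 573.  -189.6] -98
23 peg [61.1  1.9 42.2] -327 cheese [ 572.9 -189.4] -102
24 peg [61.   1.8 43.2] -324 cheese [ 572.7 -189.4] -105
25 peg [60.9  1.7 44.2] -321 cheese [ 572.5 -189.4] -108
26 peg [60.9  1.7 45.2] -318 cheese [ 572.5 -189.5] -110
28 peg [60.8  1.7 47.2] -310 cheese [ 572.3 -189.7] -112
30 peg [60.7  1.9 49.2] -301 cheese [ 572.1 -190. ] -111
```

Request:
apply_moves(commands="0.6 30 1 0 0;0.6 56 1.2 0 0;0.6 56 1.2 15 0;0.6 56 1.2 30 0;0.6 56 1.2 39 0;0.6 56 1.2 39 0;0.6 56 1.2 39 0;0.6 56 1.2 39 0")

```text
t: 18.58
eef_pos: [571.6, -190.1, 172.5]
eef_rot: [3.141, 0.0, 1.67]
ft_force: [1.0, -0.5, -0.7]
width: 64.7
gripper_force: 28.8
```

```bash
python3 - <<'E'
from h import *
s,im=shot('wrist','w14');s=get_state();print(s['eef_pos'],s['ft_force'],tool(s,[571.6,-188.5,s['eef_pos'][2]]));shot('scene','s9');print(dq('s7','s9'))
E
```

```text
[ 571.60040872 -189.95419375  172.54080222] [ 0.33227039  0.10909632 -0.63442846] [ 1.44699855e+00  1.44481151e-01 -1.28837183e-04]
((np.float32(10.699364), np.float64(-0.25)), array([0.0381305 , 0.31146433]))
```

Request:
apply_moves(commands="0.6 1.4 0 0 0;0.6 1.4 0 4 0;0.6 1.4 0 8 0;0.6 1.4 0 12 0;0.6 1.4 0 15 0;0.6 1.4 0 18 0;0.6 1.4 0 18 0;0.6 1.4 0 18 0;0.6 1.4 0 18 0")

```text
t: 19.8
eef_pos: [571.3, -188.3, 154.2]
eef_rot: [3.141, 0.0, 1.671]
ft_force: [-0.1, 0.1, -1.8]
width: 64.8
gripper_force: 28.8
```

```bash
python3 - <<'E'
from h import *
s,im=shot('wrist','w15');print(s['eef_pos'],s['ft_force']);shot('scene','s10');print(dq('s9','s10'))
def red(f):
    a=cv2.imread('pics/'+f+'.png').astype(int);r=a[...,2]-a[...,0];ratio=(a[...,2]>1.5*a[...,1])&(a[...,2]>50)
    ratio[:, :180]=0;ratio[:,340:]=0;ratio[:200]=0
    ys,xs=np.nonzero(ratio);return len(xs),(xs.mean(),ys.mean(),ys.min(),ys.max(),xs.min(),xs.max()) if len(xs) else 0
for f in ('w8','w9','w10','w14','w15'): print(f,red(f))
E
```

```text
[ 571.28535329 -188.3462964   154.19662908] [-0.10388542  0.11675185 -1.75208292]
((np.float32(1.8861111), np.float64(0.0)), array([0.0381305 , 0.31146433]))
w8 (0, 0)
w9 (0, 0)
w10 (428, (np.float64(248.82476635514018), np.float64(325.9485981308411), np.int64(261), np.int64(360), np.int64(224), np.int64(279)))
w14 (0, 0)
w15 (3, (np.float64(266.3333333333333), np.float64(259.6666666666667), np.int64(259), np.int64(260), np.int64(266), np.int64(267)))
```

```bash
python3 - <<'E'
import cv2
for f in ('w8','w9','w14','w15'):
    a=cv2.imread('pics/'+f+'.png');print(f,[a[y,253,::-1].tolist() for y in (258,262,266,270,275,285)])
E
```

```text
w8 [[64, 63, 62], [62, 61, 62], [61, 60, 61], [62, 61, 63], [85, 76, 60], [104, 90, 66]]
w9 [[98, 67, 43], [106, 72, 47], [110, 75, 48], [113, 79, 50], [110, 76, 50], [107, 92, 68]]
w14 [[60, 57, 55], [63, 61, 63], [62, 62, 62], [62, 61, 62], [102, 89, 66], [106, 92, 68]]
w15 [[108, 74, 49], [107, 74, 49], [108, 74, 49], [115, 80, 52], [110, 77, 50], [108, 93, 69]]
```

Peg colour is in the hole and the pan is unmoved, so it's threaded. I'll lower it and release.

Request:
apply_moves(commands="0.6 0 0 6 0;0.6 0 0 12 0;0.6 0 0 18 0;0.6 0 0 22 0;0.6 0 0 26 0;0.6 0 0 30 0;0.6 0 0 34 0;0.6 0 0 37 0;0.6 0 0 37 0;0.6 0 0 37 0;0.6 0 0 37 0")

```text
t: 21.28
eef_pos: [571.1, -188.4, 117.2]
eef_rot: [3.142, -0.0, 1.671]
ft_force: [-0.7, 0.8, 0.3]
width: 64.7
gripper_force: 28.9
```

Request:
apply_moves(commands="0.9 0 0 0 0;0.9 0 0 0 0;0.9 0 0 0 0;0.9 0 0 0 0;0.9 0 0 0 0;0.9 0 0 0 0")

```text
t: 22.02
eef_pos: [571.2, -188.3, 117.1]
eef_rot: [-3.142, -0.0, 1.671]
ft_force: [0.9, 0.6, -0.5]
width: 77.0
gripper_force: 0.0
```

```bash
python3 - <<'E'
from h import *
s,w=shot('wrist','w16');print(s['t'],s['eef_pos'],s['ft_force'],s['width']);shot('scene','s11');print(dq('s10','s11'))
c=cam('wrist',s)
for z in range(138,159,3):
    p,f=fit(c,w,(571,-189),z,12,33);print(z,p.round(1),round(f),tool(s,[*p,z]).round(1))
E
```

```text
22.025 [ 571.17474221 -188.3338061   117.0535696 ] [ 0.89480375  0.60952071 -0.48769012] 77.0148728064255
((np.float32(10.865596), np.float64(8.0)), array([0.0381305 , 0.31146433]))
138 [ 572.9 -193.8] -331 [ -5.6   1.1 -20.9]
141 [ 572.4 -192.4] -428 [ -4.2   0.8 -23.9]
144 [ 572.3 -190.6] -481 [ -2.4   0.9 -26.9]
147 [ 572.3 -188.7] -482 [ -0.5   1.  -29.9]
150 [ 571.8 -186. ] -448 [  2.2   0.9 -32.9]
153 [ 571.4 -185.9] -375 [  2.4   0.5 -35.9]
156 [ 571.2 -184.4] -344 [  3.9   0.4 -38.9]
```

Request:
apply_moves(commands="0.9 0 0 -15 0;0.9 0 0 -50 0;0.9 0 0 -95 0;0.9 0 0 -110 0;0.9 -30 0 -110 0;0.9 -65 0 -110 0;0.9 -65 0 -110 0;0.9 -65 0 -110 0;0.9 -65 0 -110 0")

```text
t: 23.25
eef_pos: [577.9, -251.4, 226.9]
eef_rot: [-3.141, -0.001, 1.673]
ft_force: [0.3, 0.4, 0.6]
width: 76.8
gripper_force: 0.0
```

```bash
python3 - <<'E'
from h import *
s,im=shot('wrist','w17');c=cam('wrist',s);print(s['t'],s['eef_pos'],s['ft_force'])
for q in range(22,44,2):
    k,kf=fit(c,im,(572,-189),180-q,0,33);p,f=fit(c,im,(566,-192),132-q,0,58)
    print(q,'cheese top',k.round(1),round(kf),'pan',p.round(1),round(f))
shot('scene','s12');a=cv2.imread('pics/scene0.png',0);b=cv2.imread('pics/s12.png',0)
# pointer vs lines on the post: columns across post face, scene
sc=cam('scene');y=np.array([-.1,.995])
for ctr in ([565,-193],):
  P=lambda d,z,o=0:[ctr[0]+y[0]*d+4.5*.995*o,ctr[1]+y[1]*d+.45*o,z]
  for z in (132-14,132-32,132-26.5,132-37.5): print(z,proj(sc,[P(100,z,1),P(106,z,1),P(112,z,1),P(124,z,1)]).round(1).tolist())
print(a[130:160,248:276]);print(b[130:160,248:276])
E
```

```text
23.25 [ 577.88213123 -251.44762564  226.8581537 ] [0.30472656 0.36397788 0.56742666]
22 cheese top [ 574.9 -187.7] -64 pan [ 564.6 -189. ] -73
24 cheese top [ 570.  -186.8] -77 pan [ 565.6 -190.4] -75
26 cheese top [ 570.3 -187.5] -84 pan [ 565.7 -191.2] -80
28 cheese top [ 573.2 -188.7] -92 pan [ 565.5 -190.8] -87
30 cheese top [ 572.8 -188.9] -100 pan [ 564.9 -191.3] -85
32 cheese top [ 572.5 -189. ] -108 pan [ 566.  -193.5] -80
34 cheese top [ 571.9 -189.2] -115 pan [ 565.1 -192.5] -77
36 cheese top [ 572.  -189.4] -119 pan [ 565.3 -193.7] -76
38 cheese top [ 572.  -189.7] -118 pan [ 564.9 -195. ] -66
40 cheese top [ 571.6 -189.9] -115 pan [ 553.5 -197. ] -63
42 cheese top [ 571.3 -190.1] -110 pan [ 563.9 -194.9] -60
118 [[253.6, 140.1], [255.6, 141.7], [257.6, 143.3], [261.7, 146.5]]
100 [[253.7, 145.4], [255.7, 147.0], [257.7, 148.6], [261.7, 151.8]]
105.5 [[253.7, 143.8], [255.7, 145.4], [257.7, 147.0], [261.7, 150.2]]
94.5 [[253.8, 147.0], [255.7, 148.6], [257.7, 150.1], [261.7, 153.3]]
[[104 103 103 102 102 102 102  66  51  65 103 132 126 125 122 106  91 112
  140 136 137 137
[... 6230 characters left out ...]
115 124 106  47  75 104 127 129 123 110  74  51  53  53  56  55  58  54
   60  97  90  99 118 116 120 117 121 122]
 [119 108 103  52  53  70 106 129 129 129 112  69  47  53  52  54  54  55
   58  97  92 103 117 117 119 119 119 124]
 [106 106 104  49  52  51  69  97 130 129 129 118  89  50  52  54  55  55
   58  95  89 109 121 119 119 119 118 119]
 [104 104 102  86  47  51  51  61  96 116 131 130 122  90  59  51  55  54
   58  96  91 110 127 123 121 120 119 118]
 [103 103 102  97  42  50  52  53  59  79 118 132 129 123 111  64  50  52
   57 100  90  99 121 103 118 116 119 120]
 [103 102  99  97  83  47  49  52  51  52  74 107 131 129 129 113  73  50
   56 101  88  98  99  89 117 116 119 122]]
```

```bash
python3 - <<'E'
from h import *
sc=cam('scene')
p=proj(sc,[[560,-85,95],[560.995*1+0-0.0,-84.9,95],[559.9,-84.005,95],[560,-85,94]]);print((p[1:]-p[0]).round(3))
E
```

```text
[[-0.332  0.263]
 [ 0.328  0.262]
 [ 0.004  0.286]]
```

Pointer analysis puts the pan at about 32.5 mm, between the lines. The wrist camera's fit of the cheese height agrees. The arm is clear, so I'm handing in.

```bash
python3 -c "
from station import order
print(order.job_done())"
```

```text
the job is handed in; nothing more can be done
None
```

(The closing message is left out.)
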